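# Shut off the air and swing the spindle guard up for a wheel change

## Robot

A 7-joint arm with a two-finger parallel gripper is mounted at the origin on a cart in front of the work surface, level with it; the furniture and walls round the work are solid. World frame = base frame: x ahead of the robot, y to its left, z up, the work surface at z = 0. Lengths are in m, angles in rad, forces in N, time in s.
With the tool pointing down it reaches from about 0.375 to 0.925 m from the base axis. Payload 3.1 kg.
Tool frame: the origin (TCP) lies at the very end of the fingers, on their centre line; the grasp point (between the pads) lies arm.grip_depth behind it (arm.grip_depth is the distance from the TCP to the grasp point, in m); z points along the fingers, x is the direction in which the jaws open and shut, and the axes are right-handed (so a half turn about z gives the same grasp; the last joint's range is limited). The gripper opens to 85 mm and grips with 20 to 120 N. Pads are 22 mm wide; open, the fingers measure 114 mm over their backs; the gripper's body (76 mm by 85 mm) begins 54 mm behind the grasp point. The pads swing forward as they close: fully open they stand 13 mm farther back than shut.
Start: joints at [-1.361, 0.383, 0.044, 1.598, -0.018, 1.161, -0.05], TCP at [0.197, 0.619, 0.231] pointing down, gripper open.
Joint ranges: [-2.61, 2.61], [-0.41, 2.15], [-1.48, 1.57], [0, 2.5], [-1.57, 4.71], [0.05, 1.97], [-2.85, 2.85]. Speed limits (rad/s): [2.79, 2.79, 3.14, 3.14, 3.14, 3.14, 3.14].

## Interface

Orientations are given as a unit quaternion [w, x, y, z].
In Python, from cell import arm gives the robot as it stands. The module is installed in compiled form; this text tells all that it offers.
- The arm moves only by the tool apply_moves, never from a script. Its argument "motion" is a list of rows, each a list of 3 entries, a list of its own where there are three numbers: the turn, a rotation vector about the tool's x, y, z in degrees, then the shift along the tool's x, y, z in units of 25 mm (1.0 is 25 mm), then the finger opening in mm, from 0 to 85.4. In form: [[[ax, ay, az], [x, y, z], claw], ...]. A call has 1 to 12 rows; each row shifts and turns the commanded pose from where the row before left it, along the tool's axes as they then stand; what a row does not reach is not made up. A row lasts 1/10 s, in which the tool goes at most 50 mm and 8.59 degrees, less where a joint would pass 70% of its speed; a pose out of reach is approached as far as the arm can. A call is refused whole if a number of a shift passes 1 or a number of a turn 8.59, either way. A call with a gripper value outside its range is refused whole. The fingers move at their own pace and stop on an object; "force" is the grip in N (left out, the last holds). Time passes only in rows, so rows that do not move let the fingers close. It gives the time, the measured TCP pose, the force and the opening at its end, in the units of the state.
- arm.get_obs(): the state, without advancing time (a new reading comes with each control period).
- arm.get_image(name): name is "scene" or "top"; returns the picture (400x640x3 uint8, red, green, blue); there is no depth.
- arm.get_calibration(name): a dict with "K" (3x3 intrinsics, pixels), "rvec" (rotation vector, rad) and "tvec" (3), from world to camera coordinates, as OpenCV has them. Camera axes: x right, y down, z forward; pixel columns grow to the right and rows downward; lengths in m; the calibration is good to about 2 mm. A picture is of the moment at which its call begins. get_calibration takes no time and is no camera call.
- arm.close_job(): hands the job in, once; it reports no verdict.
The state is a dict: "time": time; "joint_pos": joint angles; "qvel": joint speeds; "joint_efforts": joint torques, N m; "position": TCP position; "orientation": TCP orientation; "ft_force": force on the tool from outside, world axes, zero at the start; "torque": the same for the moment, N m; "gripper_width": finger opening in m.
Only numpy, scipy, OpenCV 4.12 (cv2) and the standard library are available. Lean on these libraries where they do the work, as an engineer would, in place of code of your own. Each camera call takes 0.05 s, during which the arm holds its last target.

## Task

Make the small bench finishing spindle ready for a wheel change. With the guard still down, shut its air valve by pushing the black-sleeved lever a full quarter turn, from lying along the motor to pointing straight back; then push the counterweighted guard up by its front lip, past its balance point, so that it tips back onto its stops and stays up by itself. Only push with the fingertips or the outside of the fingers: grip nothing, force nothing, do not fling the guard, and leave the loose things standing about where they are.

Things in the scene. Friction and masses are not known exactly. Their poses are not given: they have to be found in the camera images.
- spindle_unit: air-driven finishing spindle bolted to the bench, 150 x 265 x 12 mm grey base plate; about 0.18 m high with its guard down. Origin on the bench under the pivot brackets' front, midway between the guard's sides; x points to the back, y to the left, z up. In this frame the motor lies along y (x -10, y -125 to -62, top at z 112 mm) to the right of the guard.
- guard (a joint): hinge of the see-through guard (about 0.95 kg with its steel counterweight bar behind the hinge). 0 = down over the wheel, grows as the front lip swings up and back, 1.4 rad = on its back stops. Below the balance point, at about 0.82 rad, it falls shut; beyond it, it tips back by itself and stays. Raising needs about 2 N at the lip, less and less up to the balance point.
- guard_lip (a point): centre of the guard's dark steel front lip, a rounded bar 30 mm deep (front to back), 100 mm wide (left to right) and 14 mm thick, that juts out 22 mm in front of the clear front pane. The point turns with the guard: 154 mm from the hinge axis; with the guard down it lies 127 mm in front of the axis and 87 mm above it (167 mm above the bench).
- guard_hinge (a point): middle of the guard's hinge axis, 80 mm above the bench, fixed to the unit; its axes are those of the unit. The axis runs left to right (the unit's y). The steel brackets at 55 to 61 mm either side reach 101 mm above the bench.
- valve_lever (a joint): quarter-turn lever of the air valve, turning in the level plane about point valve_axis, clockwise seen from above. 0 = open, lying along the motor and pointing left at the guard (unit's +y); pi/2 = shut, against its stop, pointing straight back (unit's +x). Starts between 0 and 0.2 rad; stiff (about 0.12 N m, some 3 N at the sleeve) and stays where it is left.
- lever_grip (a point): centre of the black plastic sleeve on the valve lever, 46 mm long along the lever, 15 mm wide, 13 mm high, 132 mm above the bench and 47 mm from the lever's axis. 13 mm of free height lies between the sleeve and the motor below it. The point's y axis points along the lever to its free end.
- valve_axis (a point): point on the valve lever's upright turning axis at the height of the sleeve's centre, fixed to the unit at its right end (10 mm in front of its origin, 148 mm to the right of it, 132 mm above the bench).
- spare_wheel: loose flap wheel on a thin shank, 41 x 65 x 41 mm, lying on the bench to the left of the unit; origin under its middle on the bench. To be left alone.
- spanner_loose: loose flat spanner, 112 mm long, 4 mm thick, lying on the bench in front of the unit; origin at its middle. To be left alone.
- oil_bottle: small white oil bottle with a spout, 37 x 53 mm, 146 mm high, standing loose on the bench to the left of the guard; origin at the middle of its foot. To be left alone and upright.

How it is judged:
On the way:
1. the air valve is shut while the guard is still down (value of joint valve_lever above 1.45 rad and value of joint guard below 0.12 rad), for 0.2 s.
At the end, for the whole second after the job is handed in: The guard leans back on its stops (joint above 1.33 of 1.4 rad) and rests there, and the valve lever is still a full quarter turn round (above 1.45 of 1.57 rad) (value of joint guard above 1.33 rad and velocity of joint guard between -0.1 and 0.1 rad/s and value of joint valve_lever above 1.45 rad); the robot touches nothing.
It fails at once if the guard is raised while the air is still on (value of joint guard above 0.3 rad and value of joint valve_lever below 1.35 rad).
It fails at once if the guard is flung (faster than 4 rad/s) (velocity of joint guard above 4 rad/s).
It fails at once if the spindle unit, its guard or lever is gripped or forced (more than 35 N between fingers and unit) (contact force between the fingers and spindle_unit above 35 N).
It fails at once if a loose thing is shifted or lifted by more than 30 mm, or the oil bottle is tipped (distance of any of spare_wheel, spanner_loose, oil_bottle from where it was at the start of the episode above 0.03 m or angle between oil_bottle's own z axis and vertical above 0.35 rad).
It also fails if it takes over 58 s, if anything falls off the work surface, if the arm or the gripper's body presses on something with over 40 N, if the wrist force passes 120 N, or if a joint passes its speed limit or range.

## Working session

There is one attempt and no reset: what is moved stays moved. The work goes in short steps, Python scripts to look and compute and a tool call to move; the robot and the scene stay as the last step left them, time stands still between calls to the robot, and variables do not carry over. Pictures are saved under pics/ and viewed, and the job is handed in when it is done.

Besides the shell and the picture viewer there is one more tool, called after ">>>" in YAML: its name, and indented under it one key for each argument. apply_moves: Moves the arm, as the interface text tells. Its arguments: {"type":"object","properties":{"motion":{"type":"array","items":{"type":"array"}},"force":{"type":"number"}},"required":["motion"]}

```bash
mkdir -p pics; cat > h.py <<'E'
import numpy as np,cv2
from cell import arm
def cal(n):
    c=arm.get_calibration(n);return np.array(c['K'],float),np.array(c['rvec'],float),np.array(c['tvec'],float)
def ray(n,u,v):
    K,r,t=cal(n);R=cv2.Rodrigues(r)[0];d=R.T@np.linalg.inv(K)@np.array([u,v,1.]);return -R.T@t.ravel(),d
def onz(n,u,v,z):
    o,d=ray(n,u,v);return o+d*(z-o[2])/d[2]
def tri(a,b):
    (o1,d1),(o2,d2)=ray(*a),ray(*b);A=np.stack([d1,-d2],1);s=np.linalg.lstsq(A,o2-o1,rcond=None)[0]
    p,q=o1+s[0]*d1,o2+s[1]*d2;return (p+q)/2,np.linalg.norm(p-q)
def proj(n,P):
    K,r,t=cal(n);return cv2.projectPoints(np.array(P,float).reshape(-1,1,3),r,t,K,None)[0].reshape(-1,2)
def snap(n,f):
    im=arm.get_image(n);cv2.imwrite('pics/'+f,im[:,:,::-1]);return im
E
python3 - <<'E'
from h import *
snap('scene','s0.png');snap('top','t0.png');print(arm.get_obs())
for n in('scene','top'):
    o,d=ray(n,320,200);print(n,o,d,cal(n)[0][0,0])
E
```

```text
{'time': 0.1, 'joint_pos': array([-1.36078666,  0.38375038,  0.04382358,  1.59943417, -0.01793147,
        1.1611977 , -0.04992695]), 'qvel': array([-0.00055564, -0.00339915,  0.00075122, -0.00338557,  0.00219562,
        0.00115415, -0.0011032 ]), 'joint_efforts': array([ 2.81886001e-03, -4.34730756e+01,  1.02939136e+00, -2.50453681e+01,
        1.09006057e-02,  5.46502008e-03, -9.32952531e-06]), 'position': array([0.1966553 , 0.6186324 , 0.23000642]), 'orientation': array([ 7.44286963e-04,  8.07130843e-01,  5.90371379e-01, -9.39761953e-04]), 'ft_force': array([ 0.67828981,  0.53909349, -0.76019195]), 'torque': array([0.01410701, 0.01519368, 0.01462633]), 'gripper_width': 0.08531533242201676}
scene [ 0.061385   -0.64344795  0.62536552] [ 0.56676304  0.6022518  -0.56225823] 364.3738872270689
top [ 0.39891126 -0.1272319   1.1182878 ] [ 0.16071021 -0.00384244 -0.98701468] 516.8752047212861
```

View pics/s0.png

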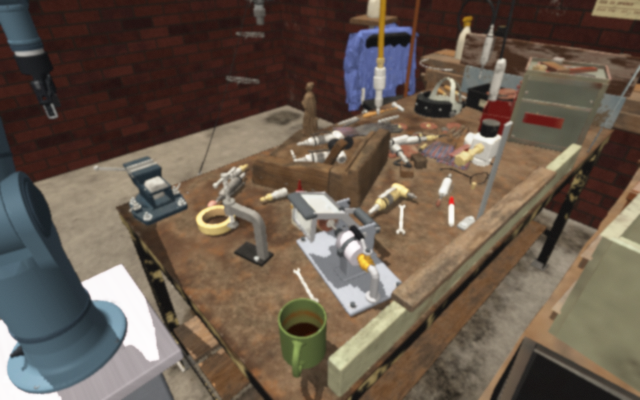

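View pics/t0.png

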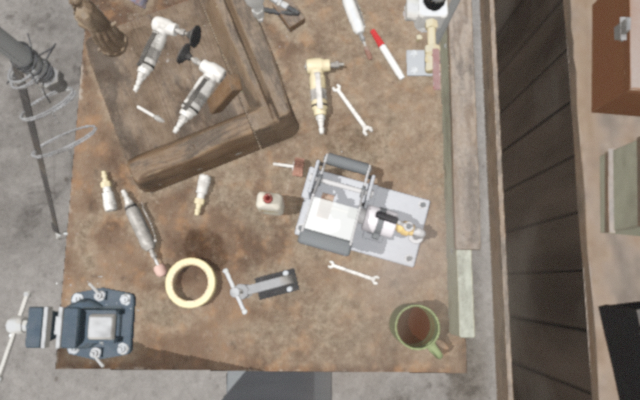

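```bash
python3 - <<'E'
import cv2
a=cv2.imread('pics/t0.png')[130:290,240:450];cv2.imwrite('pics/t0c.png',cv2.resize(a,None,fx=3.7,fy=3.7,interpolation=cv2.INTER_CUBIC))
a=cv2.imread('pics/s0.png')[170:320,260:420];cv2.imwrite('pics/s0c.png',cv2.resize(a,None,fx=4,fy=4,interpolation=cv2.INTER_CUBIC))
E
```

```text
(no output)
```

View pics/t0c.png

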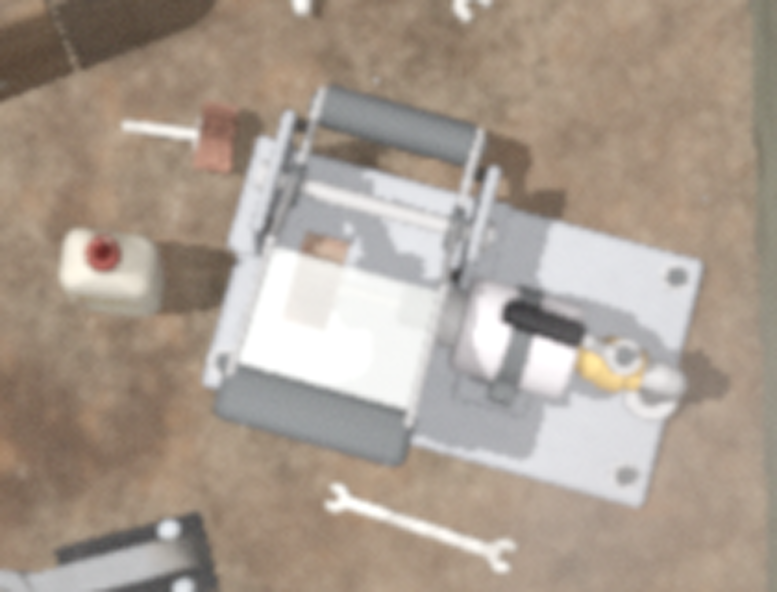

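View pics/s0c.png

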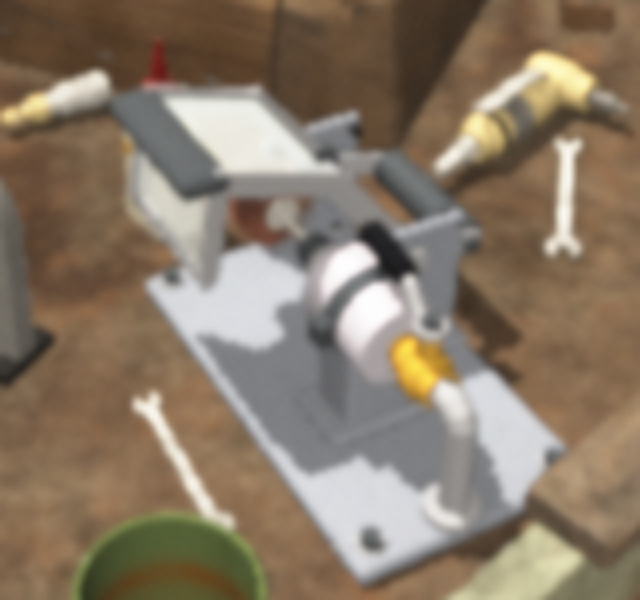

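```bash
python3 - <<'E'
from h import *
f=lambda x,y,z:onz('top',240+x/3.7,130+y/3.7,z)
c=[f(*p,.012) for p in((702,262),(640,505),(205,385),(262,138))]
br,fr,fl,bl=c
print(np.round(c,4)); n=np.linalg.norm
print(n(br-fr),n(fr-fl),n(fl-bl),n(bl-br))
uy=(fl-fr)+(bl-br);uy/=n(uy);ux=(br-fr)+(bl-fl);ux/=n(ux);print(ux,uy)
ty=np.arctan2(-uy[0],uy[1]);tx=np.arctan2(ux[1],ux[0]);print('yaw',ty,tx)
lip=[f(*p,.172) for p in((217,395),(408,448))];L=(lip[0]+lip[1])/2;d=lip[0]-lip[1];print('lip',L,n(d),np.arctan2(-d[0],d[1]))
L=f(313,418,.172);print(L)
s=[f(*p,.137) for p in((503,312),(586,333))];S=(s[0]+s[1])/2;d=s[0]-s[1];print('slv',S,n(d),'ang',np.arctan2(-d[0],d[1]))
yaw=(tx+ty)/2
for yaw in(tx,ty,yaw,-.27):
  R=np.array([[np.cos(yaw),-np.sin(yaw)],[np.sin(yaw),np.cos(yaw)]])
  o=L[:2]-R@[-.127,0]
  print(yaw,'origin',o,'valve',o+R@[-.010,-.148],'corners in unit',[np.round(R.T@(q[:2]-o),4) for q in c],'slv',R.T@(S[:2]-o))
E
```

```text
[[ 0.5794 -0.3694  0.012 ]
 [ 0.4377 -0.3302  0.012 ]
 [ 0.5045 -0.0794  0.012 ]
 [ 0.6515 -0.1108  0.012 ]]
0.1469813334012523 0.2595432716586153 0.15024185578189006 0.2684180902007319
[ 0.97127765 -0.23794899  0.        ] [0.26311023 0.96476578 0.        ]
yaw -0.2662446120987953 -0.2402536445208053
lip [ 0.47167503 -0.13962142  0.172     ] 0.09796143308536193 -0.26176383719769775
[ 0.47337904 -0.1399639   0.172     ]
slv [ 0.52656974 -0.25977388  0.137     ] 0.04405180244242274 ang -0.24212138801393127
-0.2402536445208053 origin [ 0.5967313  -0.17018342] valve [ 0.55180207 -0.31155302] corners in unit [array([ 0.0305, -0.1976]), array([-0.1164, -0.1932]), array([-0.1112,  0.0663]), array([0.039 , 0.0707])] slv [-0.0468284  -0.10371208]
-0.2662446120987953 origin [ 0.59590429 -0.1733789 ] valve [ 0.54731632 -0.31353313] corners in unit [array([ 0.0356, -0.1934]), array([-0.1114, -0.1929]), array([-0.1129,  0.0667]), array([0.0371, 0.075 ])] slv [-0.0441602  -0.10159355]
-0.2532491283098003 origin [ 0.59632818 -0.17178384] valve [ 0.54956563 -0.31255765] corners in unit [array([ 0.0331, -0.1955]), array([-0.1139, -0.1931]), array([-0.112 ,  0.0665]), array([0.0381, 0.0728])] slv [-0.04548742 -0.10266149]
-0.27 origin [ 0.59577794 -0.17383879] valve [ 0.54666398 -0.31380957] corners in unit [array([ 0.0363, -0.1928]), array([-0.1106, -0.1928]), array([-0.1131,  0.0667]), array([0.0369, 0.0756])] slv [-0.04377927 -0.10128174]
```

```bash
python3 - <<'E'
from h import *
T=lambda x,y:('top',240+x/3.7,130+y/3.7); S=lambda x,y:('scene',260+x/4,170+y/4)
for n,a,b in(('slv',(544,322),(388,252)),('axis',(626,355),(430,327)),('lipL',(217,398),(126,108)),('lipR',(408,448),(200,185)),('lip c',(313,418),(167,142)),('cwL',(323,105),(390,165)),('plateFR',(640,505),(365,583)),('plateFL',(205,385),(150,288))):
    print(n,tri(T(*a),S(*b)))
E
```

```text
slv (array([ 0.52798107, -0.26063871,  0.13380173]), np.float64(0.001963143560796865))
axis (array([ 0.51241523, -0.30504014,  0.11983404]), np.float64(0.0011356188252008138))
lipL (array([ 0.48583278, -0.09358375,  0.16320886]), np.float64(0.005392675749738484))
lipR (array([ 0.46001382, -0.18769875,  0.17303529]), np.float64(0.002714043440222858))
lip c (array([ 0.47566515, -0.14153255,  0.16893295]), np.float64(0.005091635822463917))
cwL (array([ 0.66039011, -0.14724105,  0.06468368]), np.float64(0.004042399918546125))
plateFR (array([ 0.43959076, -0.33264694,  0.0064127 ]), np.float64(0.004410196343100483))
plateFL (array([ 0.50730703, -0.08085972,  0.00758607]), np.float64(0.00576958158962834))
```

>>> apply_moves:
  motion:
    - [[0,0,0],[0,0.5,-1],0]
    - [[0,0,0],[0,1,-1],0]
    - [[0,0,0],[0,1,-1],0]
    - [[0,0,0],[-0.5,1,-1],0]
    - [[0,0,0],[-1,1,0],0]
    - [[0,0,0],[-1,1,0],0]
    - [[0,0,0],[-1,1,0],0]
    - [[0,0,0],[-1,1,0],0]
    - [[0,0,0],[-1,1,0],0]
    - [[0,0,0],[-1,1,0],0]
    - [[0,0,0],[-1,1,0],0]
    - [[0,0,0],[-1,1,0],0]
  force: 20

```text
time: 1.3
position: [0.4067, 0.3281, 0.3307]
orientation: [0.0, 0.807, 0.59, -0.001]
ft_force: [0.2, 0.0, 0.0]
gripper_width: -0.0001
```

```bash
python3 - <<'E'
from h import *
print(arm.grip_depth);print(arm.get_obs())
E
```

```text
0.0187
{'time': 1.3, 'joint_pos': array([-0.99078709,  0.06059682,  0.24449666,  1.78578449, -0.01527268,
        1.29807323,  0.52047603]), 'qvel': array([ 0.35240749, -0.1737748 ,  0.28023679,  0.18245249,  0.0241334 ,
       -0.01497303,  0.61620216]), 'joint_efforts': array([ -1.65812977, -27.76734352,  -0.21551193, -26.16438746,
        -0.04706532,   0.11501838,  -0.41801406]), 'position': array([0.40670595, 0.3281397 , 0.33070834]), 'orientation': array([ 3.55113221e-05,  8.07122601e-01,  5.90383637e-01, -5.16106751e-04]), 'ft_force': array([0.2438984 , 0.01343248, 0.04918845]), 'torque': array([ 0.07231319, -0.03481383,  0.00802164]), 'gripper_width': -0.00013236632324250836}
```

>>> apply_moves:
  motion:
    - [[0,0,0],[-1,0.6,0],0]
    - [[0,0,0],[-1,0.6,0],0]
    - [[0,0,0],[-1,0.6,0],0]
    - [[0,0,0],[-1,0.6,0],0]
    - [[0,0,0],[-1,0.6,0],0]
    - [[0,0,0],[-1,0.6,0],0]
    - [[0,0,0],[-1,0.6,0],0]
    - [[0,0,0],[-1,0.6,0],0]
    - [[0,0,0],[-1,0.6,0],0]
    - [[0,0,0],[-1,0.6,0],0]
    - [[0,0,0],[-1,0.5,0],0]
    - [[0,0,0],[-1,0.5,0],0]

```text
time: 2.5
position: [0.482, -0.0103, 0.3308]
orientation: [-0.0, 0.807, 0.59, -0.0]
ft_force: [0.0, 0.3, -0.3]
gripper_width: -0.0003
```

>>> apply_moves:
  motion:
    - [[0,0,0],[-1,0.3,0],0]
    - [[0,0,0],[-1,0.3,0],0]
    - [[0,0,0],[-1,0.3,0],0]
    - [[0,0,0],[-1,0.2,0],0]
    - [[0,0,0],[-1,0.2,0],0]
    - [[0,0,0],[-1,0.1,0],0]
    - [[0,0,0],[0,0,0],0]
    - [[0,0,0],[0,0,0],0]

```text
time: 3.3
position: [0.4699, -0.1627, 0.3309]
orientation: [-0.001, 0.808, 0.59, 0.0]
ft_force: [0.2, 1.2, -0.2]
gripper_width: -0.0002
```

>>> apply_moves:
  motion:
    - [[0,0,0],[-1,0.6,0],0]
    - [[0,0,0],[-1,0.7,0],0]
    - [[0,0,-2.5],[-1,0.7,0],0]
    - [[0,0,0],[0,0,1],0]
    - [[0,0,0],[0,0,1],0]
    - [[0,0,0],[0,0,1],0]
    - [[0,0,0],[0,0,1],0]
    - [[0,0,0],[0,0,1],0]
    - [[0,0,0],[0,0,0],0]
    - [[0,0,0],[0,0,0],0]

```text
time: 4.3
position: [0.4957, -0.2477, 0.206]
orientation: [-0.001, 0.793, 0.609, -0.0]
ft_force: [0.1, 0.1, 1.1]
gripper_width: 0.0
```

```bash
python3 - <<'E'
from h import *
snap('scene','s1.png');snap('top','t1.png');o=arm.get_obs();print(o['position'],o['joint_pos'])
a=cv2.imread('pics/t1.png')[130:290,240:450];a=cv2.resize(a,None,fx=2.5,fy=2.5,interpolation=cv2.INTER_CUBIC)
b=cv2.imread('pics/s1.png')[140:320,260:420];b=cv2.resize(b,None,fx=3.3,fy=3.3,interpolation=cv2.INTER_CUBIC)
cv2.imwrite('pics/t1c.png',a);cv2.imwrite('pics/s1c.png',b)
E
```

```text
[ 0.49664992 -0.24900592  0.20765785] [-0.31872068  0.29531956  0.83448546  1.88417177 -0.24962369  1.06695954
  1.92357011]
```

View pics/t1c.png

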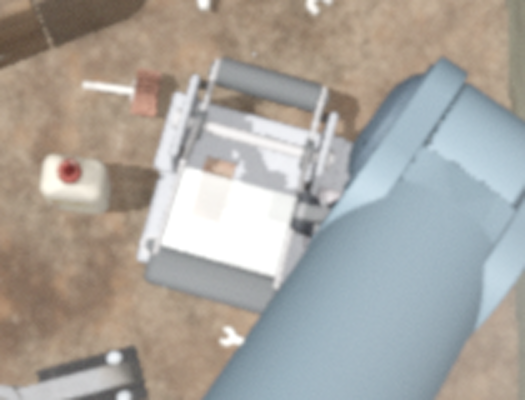

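View pics/s1c.png

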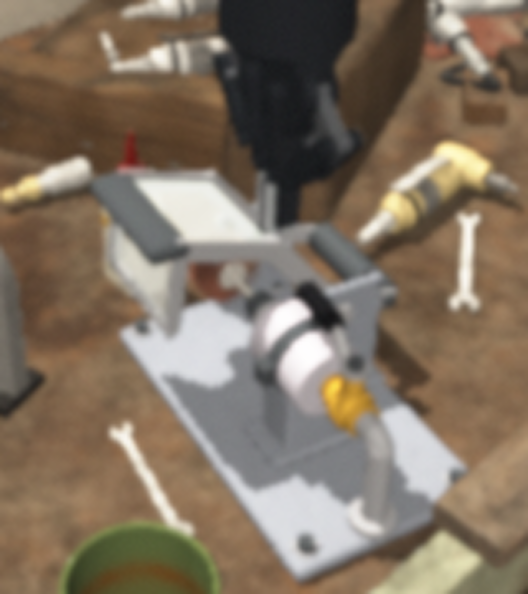

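>>> apply_moves:
  motion:
    - [[0,0,0],[0,0,1],0]
    - [[0,0,0],[0,0,1],0]
    - [[0,0,0],[0,0,1],0]
    - [[0,0,0],[0,0,0.4],0]
    - [[0,0,0],[0,0,0],0]
    - [[0,0,0],[0,0,0],0]
    - [[0,0,0],[0,0,0],0]

```text
time: 5.1
position: [0.4967, -0.2499, 0.123]
orientation: [0.001, 0.794, 0.608, 0.001]
ft_force: [-0.4, 0.2, 0.2]
gripper_width: -0.0004
```

```bash
python3 - <<'E'
from h import *
snap('scene','s2.png');o=arm.get_obs();print(o['position'],o['ft_force'],proj('scene',[o['position']]))
b=cv2.imread('pics/s2.png')[140:320,260:420];b=cv2.resize(b,None,fx=3.3,fy=3.3,interpolation=cv2.INTER_CUBIC)
cv2.imwrite('pics/s2c.png',b)
E
```

```text
[ 0.49651237 -0.24985006  0.12287518] [-0.0828791   0.52374853 -0.46741506] [[342.36791634 241.23493275]]
```

View pics/s2c.png

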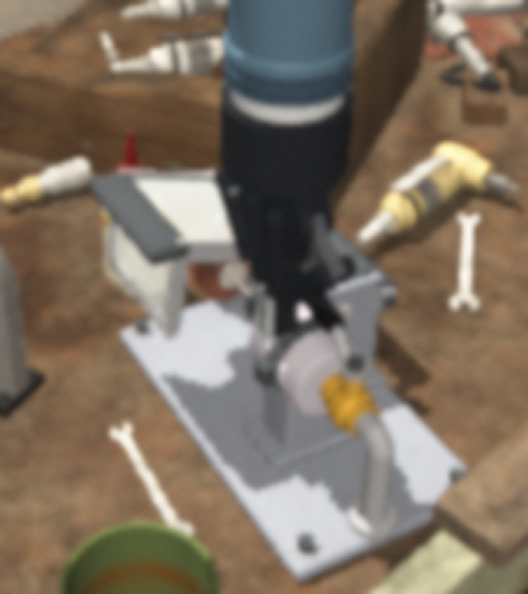

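>>> apply_moves:
  motion:
    - [[0,0,0],[0,0.15,0.08],0]
    - [[0,0,0],[0,0.15,0],0]
    - [[0,0,0],[0,0.1,0],0]
    - [[0,0,0],[0,0.1,0],0]
    - [[0,0,0],[0,0.1,0],0]
    - [[0,0,0],[0,0,0],0]

```text
time: 5.75
position: [0.5099, -0.2532, 0.1192]
orientation: [-0.0, 0.794, 0.608, -0.0]
ft_force: [0.4, -0.8, -0.1]
gripper_width: 0.0
```

>>> apply_moves:
  motion:
    - [[0,0,0],[0,0.1,0],0]
    - [[0,0,0],[0,0.1,0],0]
    - [[0,0,5],[0.06,0.17,0],0]
    - [[0,0,5],[0.06,0.17,0],0]
    - [[0,0,0],[0,0,0],0]

```text
time: 6.25
position: [0.5231, -0.2545, 0.1189]
orientation: [-0.0, 0.844, 0.536, -0.001]
ft_force: [-1.5, -0.3, 0.4]
gripper_width: -0.0001
```

```bash
python3 - <<'E'
from h import *
snap('scene','s3.png');o=arm.get_obs();print(o['position'],o['ft_force'],proj('scene',[o['position']]))
b=cv2.imread('pics/s3.png')[140:320,260:420];b=cv2.resize(b,None,fx=3.3,fy=3.3,interpolation=cv2.INTER_CUBIC)
cv2.imwrite('pics/s3c.png',b)
E
```

```text
[ 0.52308767 -0.25447786  0.11891005] [-1.6859029  -0.1546887  -1.11991925] [[352.46392316 238.11848804]]
```

View pics/s3c.png

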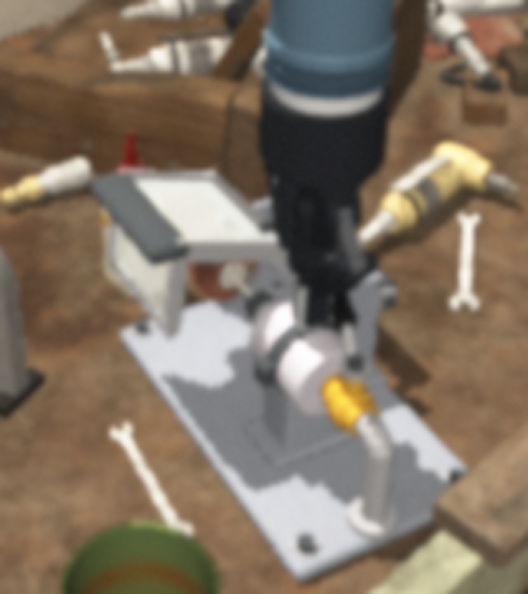

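>>> apply_moves:
  motion:
    - [[0,0,5],[0.06,0.18,0],0]
    - [[0,0,5],[0.06,0.18,0],0]
    - [[0,0,5],[0.06,0.18,0],0]
    - [[0,0,5],[0.06,0.18,0],0]
    - [[0,0,5],[0.06,0.18,0],0]
    - [[0,0,5],[0.06,0.18,0],0]
    - [[0,0,0],[0,0,0],0]

```text
time: 7.0
position: [0.55, -0.263, 0.1186]
orientation: [-0.0, 0.954, 0.3, -0.001]
ft_force: [-1.6, 0.9, -0.4]
gripper_width: -0.0001
```

```bash
cat > st.py <<'E'
from h import *
import sys
def st():
    o=arm.get_obs();q=o['orientation'];p=o['position']
    from scipy.spatial.transform import Rotation as R
    M=R.from_quat([q[1],q[2],q[3],q[0]]).as_matrix();yx=np.degrees(np.arctan2(M[1,0],M[0,0]))
    A=np.array([.513,-.306]);X=np.array([.966,-.257]);Y=np.array([.257,.966]);d=p[:2]-A
    print('pos',p.round(4),'unit rel axis',(d@X).round(4),(d@Y).round(4),'toolx az',yx.round(1),'F',o['ft_force'].round(1),'toolz',M[:,2].round(2),'q',o['joint_pos'].round(2),'t',o['time'])
def pic(n,f,c,k=3.3):
    a=snap(n,f)[:,:,::-1][c[0]:c[1],c[2]:c[3]];cv2.imwrite('pics/c_'+f,cv2.resize(a,None,fx=k,fy=k,interpolation=cv2.INTER_CUBIC))
E
python3 -c "
from st import *
st();pic('scene','s4.png',(140,320,260,420))"
```

```text
pos [ 0.55   -0.263   0.1186] unit rel axis 0.0247 0.051 toolx az 35.0 F [-1.6  0.9 -0.4] toolz [-0.  0. -1.] q [-0.3   0.59  0.89  1.82 -0.54  1.    1.42] t 7.0
```

View pics/c_s4.png

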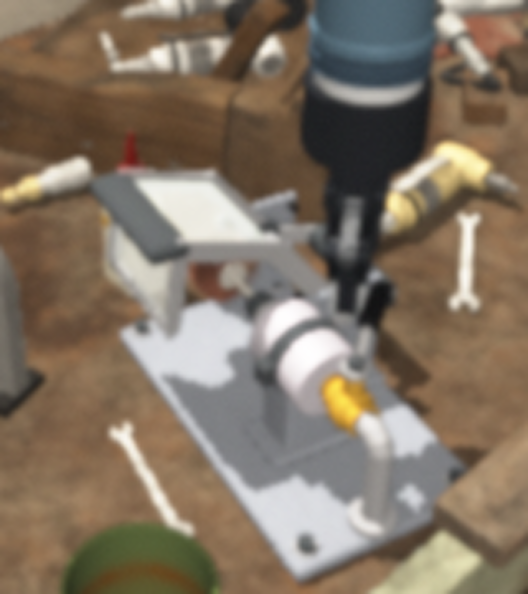

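>>> apply_moves:
  motion:
    - [[0,0,5],[0.03,0.19,0],0]
    - [[0,0,5],[0.03,0.19,0],0]
    - [[0,0,5],[0.03,0.19,0],0]
    - [[0,0,5],[0.03,0.19,0],0]
    - [[0,0,5],[0.03,0.19,0],0]
    - [[0,0,5],[0.03,0.19,0],0]
    - [[0,0,5],[0.03,0.19,0],0]
    - [[0,0,5],[0.03,0.19,0],0]
    - [[0,0,0],[0,0,0],0]

```text
time: 7.95
position: [0.5673, -0.2964, 0.1188]
orientation: [-0.001, 0.999, -0.043, 0.0]
ft_force: [-0.8, 1.5, -0.9]
gripper_width: -0.0002
```

```bash
python3 -c "
from st import *
st();pic('scene','s5.png',(140,320,260,420));pic('top','t5.png',(130,290,240,450),3)"
```

```text
pos [ 0.5673 -0.2964  0.1188] unit rel axis 0.05 0.0233 toolx az -5.0 F [-0.8  1.5 -0.9] toolz [ 0.  0. -1.] q [-0.31  0.72  1.02  1.75 -0.69  1.08  0.86] t 7.95
```

View pics/c_s5.png

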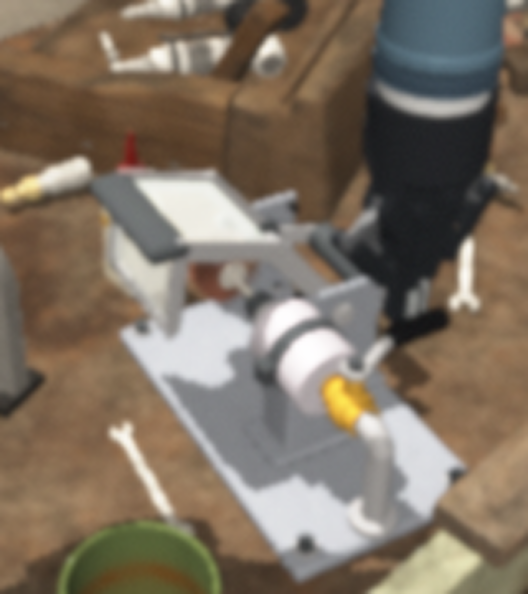

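View pics/c_t5.png

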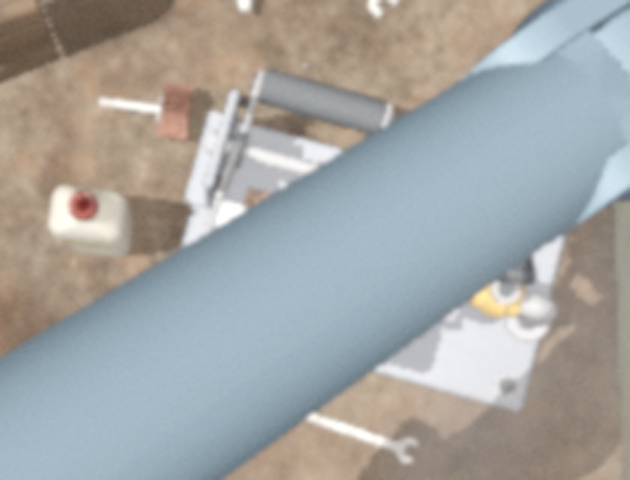

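>>> apply_moves:
  motion:
    - [[0,0,5],[0,0.19,0],0]
    - [[0,0,5],[0,0.15,0],0]
    - [[0,0,0],[0,0.08,0],0]
    - [[0,0,0],[0,0,0],0]

```text
time: 8.45
position: [0.569, -0.299, 0.119]
orientation: [-0.007, 0.992, -0.127, 0.0]
ft_force: [0.5, 12.6, 4.7]
gripper_width: 0.0001
```

```bash
python3 -c "
from st import *
st();pic('scene','s6.png',(200,280,350,420),8)"
```

```text
pos [ 0.569 -0.299  0.119] unit rel axis 0.0523 0.0211 toolx az -14.6 F [ 0.5 12.6  4.7] toolz [ 0.    0.01 -1.  ] q [-0.31  0.74  1.04  1.74 -0.73  1.11  0.72] t 8.45
```

View pics/c_s6.png

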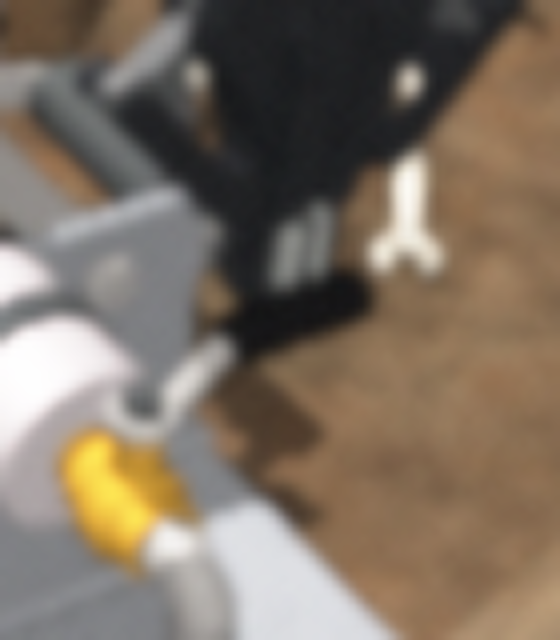

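```bash
python3 -c "
from st import *
f=lambda x,y,z:onz('scene',350+x/8,200+y/8,z)
a,b=f(230,335,.134),f(368,292,.134);d=b-a;print(a,b,np.degrees(np.arctan2(d[1],d[0])),np.linalg.norm(d))
m=(a+b)/2;A=f(140,400,.132);d=m-A;print(A,m,np.degrees(np.arctan2(d[1],d[0])),np.linalg.norm(d))
"
```

```text
[ 0.53989787 -0.31105799  0.134     ] [ 0.5795855 -0.3248244  0.134    ] -19.130085318899813 0.04200740521530709
[ 0.50600299 -0.31009245  0.132     ] [ 0.55974169 -0.31794119  0.134     ] -8.30951565566549 0.05434565890750003
```

>>> apply_moves:
  motion:
    - [[0,0,0],[0,-0.4,0],0]
    - [[0,0,0],[0,-0.4,0],0]
    - [[0,0,0],[0,0,-0.8],0]
    - [[0,0,0],[0,0,-1],0]
    - [[0,0,0],[0,0,-1],0]
    - [[0,0,0],[0,0,-1],0]
    - [[0,0,0],[0,0,-1],0]
    - [[0,0,0],[0,0,-1],0]
    - [[0,0,0],[-0.5,0,-1],0]
    - [[0,0,0],[-1,0,-1],0]
    - [[0,0,0],[-1,0,0],0]
    - [[0,0,0],[-1,0,0],0]

```text
time: 9.7
position: [0.4849, -0.2681, 0.3168]
orientation: [0.001, 0.991, -0.133, 0.002]
ft_force: [-0.6, 1.4, 0.9]
gripper_width: 0.0001
```

```bash
python3 -c "
from st import *
st();pic('scene','s7.png',(140,320,260,420));pic('top','t7.png',(130,290,240,450),3)"
```

```text
pos [ 0.4849 -0.2681  0.3168] unit rel axis -0.0369 0.0294 toolx az -15.3 F [-0.6  1.4  0.9] toolz [ 0. -0. -1.] q [-0.7   0.4   1.43  1.77 -0.41  1.33  0.55] t 9.7
```

View pics/c_s7.png

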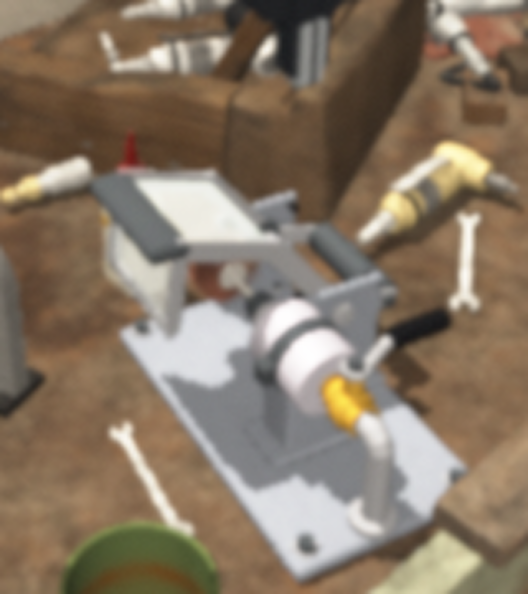

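View pics/c_t7.png

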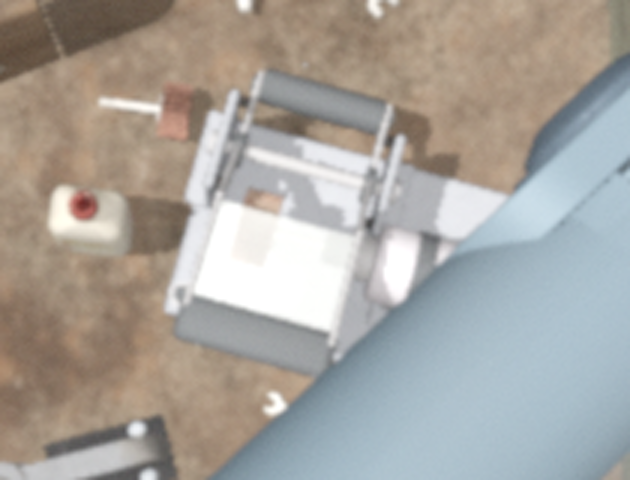

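>>> apply_moves:
  motion:
    - [[0,0,0],[-0.7,-0.8,0],0]
    - [[0,0,0],[-0.7,-0.8,0],0]
    - [[0,0,0],[-0.7,-0.8,0],0]
    - [[0,0,0],[-0.7,-0.8,0],0]
    - [[0,0,0],[-0.6,-0.8,0],0]
    - [[0,0,0],[-0.6,-0.8,0],0]
    - [[0,0,0],[0,0,0],0]
    - [[0,0,0],[0,0,0],0]

```text
time: 10.6
position: [0.4231, -0.137, 0.3101]
orientation: [-0.008, 0.991, -0.134, -0.016]
ft_force: [0.1, -0.4, 0.2]
gripper_width: -0.0002
```

```bash
python3 -c "
from st import *
st()"
```

```text
pos [ 0.4231 -0.137   0.3101] unit rel axis -0.1303 0.1401 toolx az -15.4 F [ 0.1 -0.4  0.2] toolz [-0.03  0.02 -1.  ] q [-0.96 -0.25  1.06  1.98  0.2   1.32 -0.24] t 10.6
```

>>> apply_moves:
  motion:
    - [[0,7.5,0],[0,0,0],0]
    - [[0,7.5,0],[0,0,0],0]
    - [[0,7.5,0],[0,0,0],0]
    - [[0,0,0],[0,0,0],0]
    - [[0,0,0],[0,0,0],0]

```text
time: 11.1
position: [0.4224, -0.1385, 0.3102]
orientation: [0.015, 0.979, -0.135, 0.153]
ft_force: [-0.5, 0.2, -0.2]
gripper_width: -0.0001
```

```bash
python3 -c "
from st import *
st()"
```

```text
pos [ 0.4224 -0.1385  0.3102] unit rel axis -0.1306 0.1385 toolx az -15.9 F [-0.5  0.2 -0.2] toolz [ 0.3  -0.07 -0.95] q [-0.48 -0.41  0.55  2.19  0.31  1.02 -0.34] t 11.1
```

>>> apply_moves:
  motion:
    - [[0,0,0],[-0.27,0,0.75],0]
    - [[0,0,0],[-0.27,0,0.75],0]
    - [[0,0,0],[-0.27,0,0.75],0]
    - [[0,0,0],[-0.27,0,0.75],0]
    - [[0,0,0],[-0.27,0,0.75],0]
    - [[0,6,0],[0,0,0],0]
    - [[0,6,0],[0,0,0],0]
    - [[0,6,0],[0,0,0],0]
    - [[0,0,0],[0,0,0],0]

```text
time: 12.0
position: [0.4319, -0.1367, 0.2246]
orientation: [0.033, 0.945, -0.128, 0.3]
ft_force: [-0.4, -0.1, 0.3]
gripper_width: 0.0003
```

```bash
python3 -c "
from st import *
st()"
```

```text
pos [ 0.4319 -0.1367  0.2246] unit rel axis -0.1219 0.1427 toolx az -15.8 F [-0.4 -0.1  0.3] toolz [ 0.56 -0.14 -0.82] q [-0.28 -0.41  0.39  2.5   0.51  0.46 -0.52] t 12.0
```

>>> apply_moves:
  motion:
    - [[0,-4,0],[-0.36,0,0.62],0]
    - [[0,0,0],[-0.36,0,0.62],0]
    - [[0,0,0],[-0.36,0,0.62],0]
    - [[0,0,0],[0,0,0],0]
    - [[0,0,0],[0,0,0],0]

```text
time: 12.5
position: [0.4326, -0.1371, 0.1735]
orientation: [0.03, 0.955, -0.129, 0.265]
ft_force: [0.6, -0.3, -0.0]
gripper_width: -0.0002
```

```bash
sed -i "s/print('pos'/L=np.array([.4745,-.1405]);e=p[:2]-L;print('relL',(e@X).round(4),(e@Y).round(4),'tilt',np.degrees(np.arccos(-M[2,2])).round(1));print('pos'/" st.py; python3 -c "
from st import *
st();pic('scene','s8.png',(140,320,260,420))"
```

```text
relL -0.0414 -0.0075 tilt 30.9
pos [ 0.4326 -0.1371  0.1735] unit rel axis -0.1211 0.1425 toolx az -15.6 F [ 0.6 -0.3 -0. ] toolz [ 0.5  -0.12 -0.86] q [-0.13 -0.24  0.3   2.5   0.3   0.34 -0.34] t 12.5
```

View pics/c_s8.png

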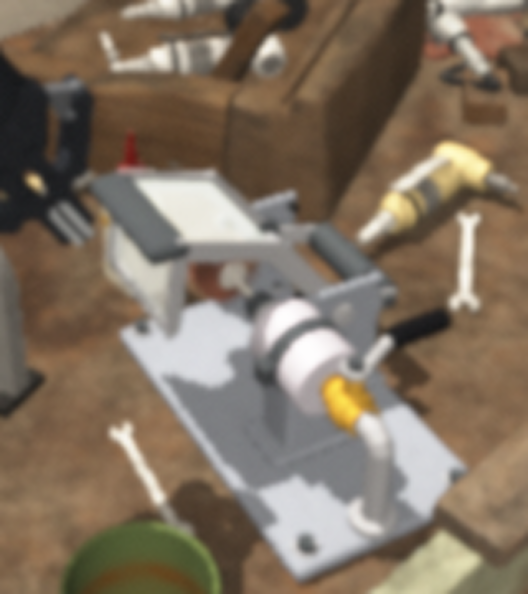

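>>> apply_moves:
  motion:
    - [[0,0,0],[-0.37,0,0.62],0]
    - [[0,0,0],[-0.37,0,0.62],0]
    - [[0,0,0],[-0.1,0,0.2],0]
    - [[0,0,0],[0,0,0],0]

```text
time: 12.95
position: [0.4338, -0.1365, 0.1506]
orientation: [0.032, 0.955, -0.126, 0.266]
ft_force: [0.1, -0.5, 1.4]
gripper_width: 0.0002
```

```bash
python3 -c "
from st import *
st();pic('scene','s9.png',(180,270,250,370),6)"
```

```text
relL -0.0403 -0.0066 tilt 31.1
pos [ 0.4338 -0.1365  0.1506] unit rel axis -0.12 0.1434 toolx az -15.2 F [ 0.1 -0.5  1.4] toolz [ 0.5  -0.13 -0.86] q [ 0.36 -0.14 -0.15  2.5   0.02  0.24 -0.09] t 12.95
```

View pics/c_s9.png

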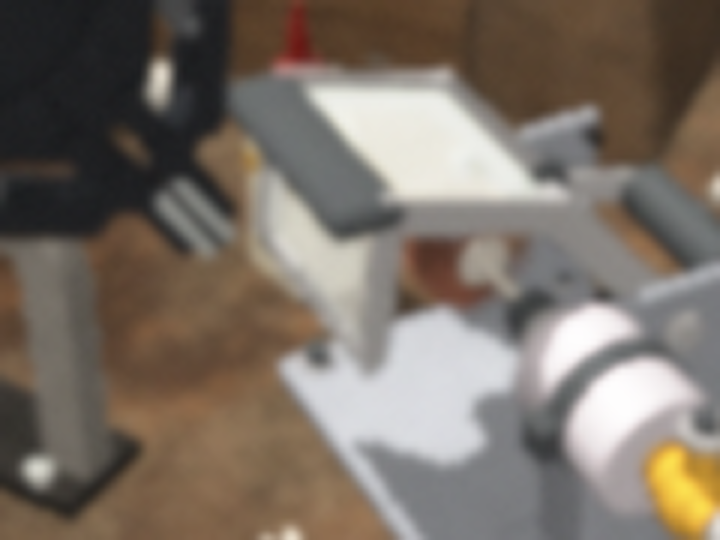

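```bash
python3 -c "
from st import *
print('base',onz('top',278,284,.0),onz('scene',253,254,0))
print('top col',tri(('top',240,291),('scene',230,197)),'head',tri(('top',228,275),('scene',236,172)),tri(('top',237,306),('scene',225,190)))
print('elbow',tri(('top',285,273),('scene',262,252)))
"
python3 - <<'E'
import cv2
a=cv2.imread('pics/s0.png')[140:290,180:320];cv2.imwrite('pics/st_s.png',cv2.resize(a,None,fx=4,fy=4))
a=cv2.imread('pics/t0.png')[240:320,200:330];cv2.imwrite('pics/st_t.png',cv2.resize(a,None,fx=5,fy=5))
E
```

```text
base [ 0.39841004 -0.04332962  0.        ] [ 0.4041393  -0.03411192  0.        ]
top col (array([0.38796832, 0.01272478, 0.15630852]), np.float64(0.0064417776719559216)) head (array([0.41778347, 0.02624637, 0.20544495]), np.float64(0.010597938832783678)) (array([0.36863523, 0.00901855, 0.18562746]), np.float64(0.0213362972141056))
elbow (array([ 0.4194634 , -0.05734428,  0.01300867]), np.float64(0.004926381285630279))
```

View pics/st_s.png

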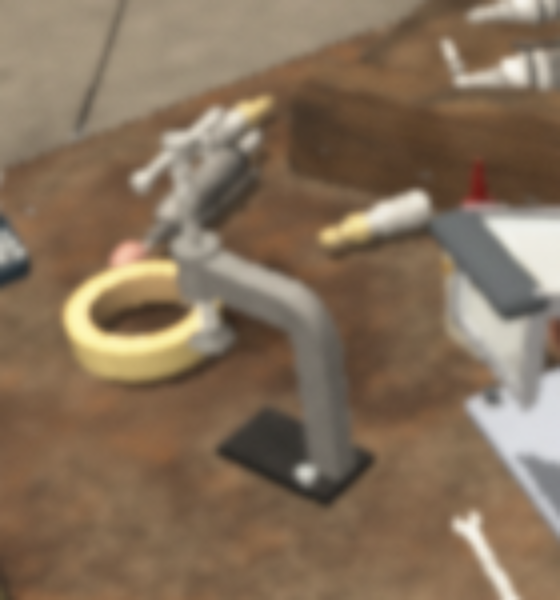

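View pics/st_t.png

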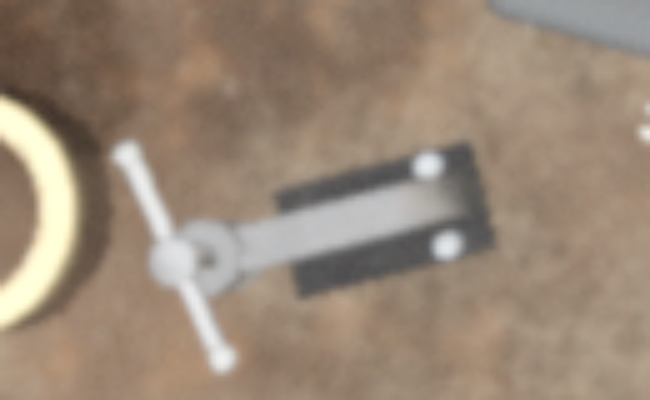

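>>> apply_moves:
  motion:
    - [[0,-3,0],[0,0.3,0],0]
    - [[0,-3,0],[0,0.3,0],0]
    - [[0,0,0],[-0.15,0,0.3],0]
    - [[0,0,0],[-0.1,0,0.3],0]
    - [[0,0,0],[0,0,0],0]

```text
time: 13.5
position: [0.4285, -0.15, 0.1317]
orientation: [0.024, 0.968, -0.127, 0.214]
ft_force: [-0.4, 1.7, -0.3]
gripper_width: -0.0
```

```bash
python3 -c "
from st import *
st();pic('scene','s10.png',(180,270,250,370),6)"
```

```text
relL -0.042 -0.021 tilt 24.9
pos [ 0.4285 -0.15    0.1317] unit rel axis -0.1217 0.129 toolx az -15.1 F [-0.4  1.7 -0.3] toolz [ 0.41 -0.1  -0.91] q [ 0.34 -0.07 -0.09  2.44 -0.02  0.33  0.  ] t 13.5
```

View pics/c_s10.png

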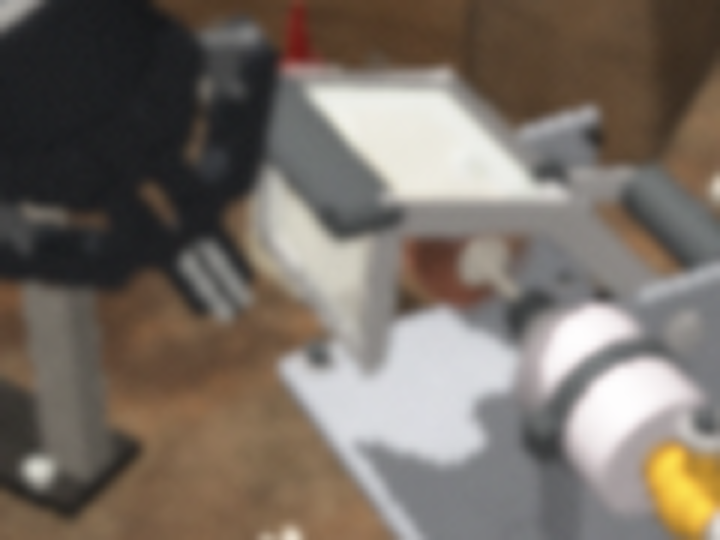

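>>> apply_moves:
  motion:
    - [[0,0,0],[0.22,0,0.1],0]
    - [[0,0,0],[0.22,0,0.1],0]
    - [[0,0,0],[0.22,0,0.1],0]
    - [[0,0,0],[0,0,0],0]

```text
time: 13.95
position: [0.4494, -0.1564, 0.1347]
orientation: [0.025, 0.967, -0.128, 0.217]
ft_force: [0.2, 0.3, 0.3]
gripper_width: 0.0002
```

```bash
python3 -c "
from st import *
st();pic('scene','s11.png',(180,270,250,370),6)"
```

```text
relL -0.0202 -0.0218 tilt 25.2
pos [ 0.4494 -0.1564  0.1347] unit rel axis -0.0999 0.1282 toolx az -15.2 F [0.2 0.3 0.3] toolz [ 0.41 -0.1  -0.9 ] q [ 0.34 -0.03 -0.09  2.4  -0.01  0.33 -0.  ] t 13.95
```

View pics/c_s11.png

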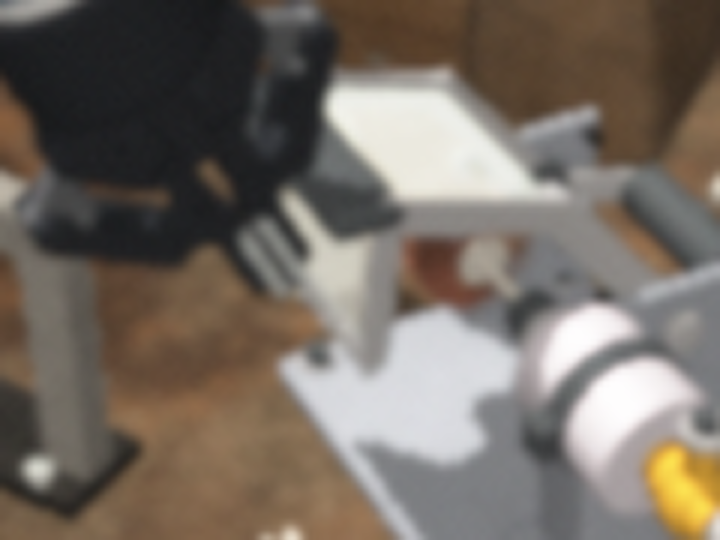

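>>> apply_moves:
  motion:
    - [[0,0,0],[0.15,0,0.05],0]
    - [[0,0,0],[0.2,0,-0.1],0]
    - [[0,1,0],[0.22,0,-0.12],0]
    - [[0,1,0],[0.22,0,-0.12],0]
    - [[0,0,0],[0,0,0],0]

```text
time: 14.5
position: [0.4621, -0.16, 0.1495]
orientation: [0.027, 0.964, -0.128, 0.233]
ft_force: [-1.9, 0.6, -0.6]
gripper_width: -0.0001
```

```bash
python3 -c "
from st import *
st();pic('scene','s12.png',(160,270,250,370),5.4)"
```

```text
relL -0.007 -0.022 tilt 27.2
pos [ 0.4621 -0.16    0.1495] unit rel axis -0.0867 0.128 toolx az -15.2 F [-1.9  0.6 -0.6] toolz [ 0.44 -0.11 -0.89] q [ 0.34 -0.04 -0.09  2.39 -0.01  0.32 -0.  ] t 14.5
```

View pics/c_s12.png

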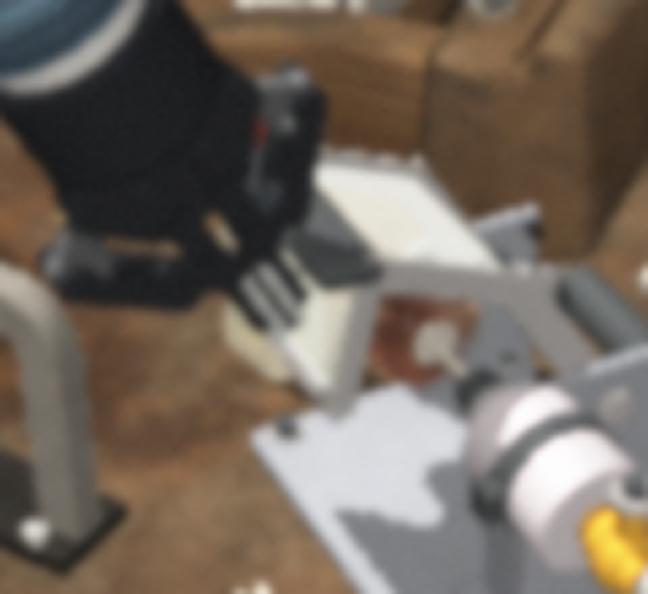

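>>> apply_moves:
  motion:
    - [[0,1.5,0],[0.26,0,-0.1],0]
    - [[0,1.5,0],[0.26,0,-0.09],0]
    - [[0,1.5,0],[0.26,0,-0.07],0]
    - [[0,1.5,0],[0.26,0,-0.05],0]
    - [[0,1.5,0],[0.26,0,-0.03],0]
    - [[0,0,0],[0,0,0],0]

```text
time: 15.15
position: [0.486, -0.1665, 0.1736]
orientation: [0.036, 0.946, -0.126, 0.297]
ft_force: [-1.0, 0.5, -0.2]
gripper_width: 0.0001
```

```bash
python3 -c "
from st import *
st();pic('scene','s13.png',(160,270,250,370),5.4)"
```

```text
relL 0.0178 -0.0222 tilt 34.8
pos [ 0.486  -0.1665  0.1736] unit rel axis -0.062 0.1278 toolx az -15.3 F [-1.   0.5 -0.2] toolz [ 0.55 -0.14 -0.82] q [ 0.34 -0.07 -0.09  2.41 -0.03  0.2   0.01] t 15.15
```

View pics/c_s13.png

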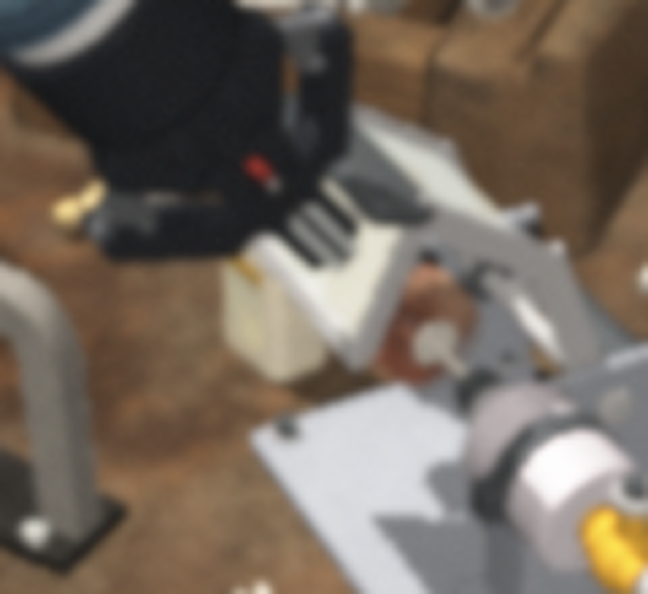

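>>> apply_moves:
  motion:
    - [[0,0,0],[0.24,0,-0.04],0]
    - [[0,0,0],[0.24,0,-0.03],0]
    - [[0,0,0],[0.24,0,-0.03],0]
    - [[0,0,0],[0.24,0,-0.02],0]
    - [[0,0,0],[0.24,0,-0.01],0]
    - [[0,0,0],[0.24,0,0],0]
    - [[0,0,0],[0.24,0,0.01],0]
    - [[0,0,0],[0,0,0],0]

```text
time: 16.0
position: [0.5185, -0.1754, 0.2004]
orientation: [0.036, 0.946, -0.126, 0.297]
ft_force: [0.1, -0.1, -0.8]
gripper_width: 0.0002
```

```bash
python3 -c "
from st import *
st();pic('scene','s14.png',(140,270,250,390),4.5)"
```

```text
relL 0.0514 -0.0224 tilt 34.8
pos [ 0.5185 -0.1754  0.2004] unit rel axis -0.0283 0.1276 toolx az -15.3 F [ 0.1 -0.1 -0.8] toolz [ 0.55 -0.14 -0.82] q [ 0.34 -0.05 -0.09  2.32 -0.02  0.27  0.  ] t 16.0
```

View pics/c_s14.png

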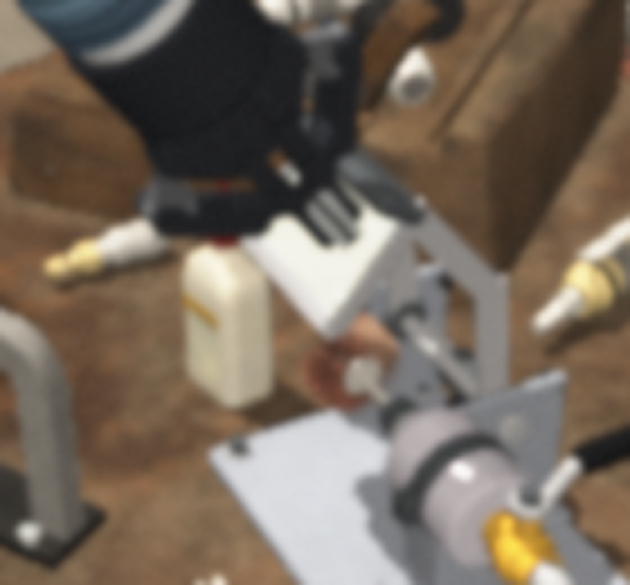

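>>> apply_moves:
  motion:
    - [[0,0,0],[0.22,0,0.02],0]
    - [[0,0,0],[0.22,0,0.03],0]
    - [[0,0,0],[0.22,0,0.04],0]
    - [[0,0,0],[0.22,0,0.05],0]
    - [[0,0,0],[0.22,0,0.06],0]
    - [[0,0,0],[0.22,0,0.08],0]
    - [[0,0,0],[0,0,0],0]

```text
time: 16.75
position: [0.5485, -0.1834, 0.2131]
orientation: [0.035, 0.946, -0.126, 0.296]
ft_force: [0.1, -0.0, 0.2]
gripper_width: 0.0003
```

```bash
python3 -c "
from st import *
st();pic('scene','s15.png',(140,270,250,390),4.5)"
```

```text
relL 0.0825 -0.0225 tilt 34.7
pos [ 0.5485 -0.1834  0.2131] unit rel axis 0.0028 0.1275 toolx az -15.3 F [ 0.1 -0.   0.2] toolz [ 0.55 -0.14 -0.82] q [ 0.34 -0.01 -0.09  2.24 -0.    0.3  -0.01] t 16.75
```

View pics/c_s15.png

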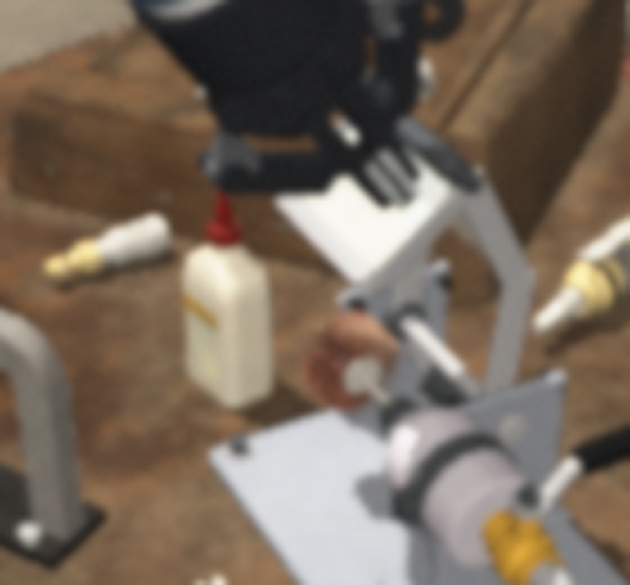

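>>> apply_moves:
  motion:
    - [[0,0,0],[0.2,0,0.09],0]
    - [[0,0,0],[0.2,0,0.1],0]
    - [[0,0,0],[0.2,0,0.1],0]
    - [[0,0,0],[0.2,0,0.1],0]
    - [[0,0,0],[0,0,0],0]

```text
time: 17.3
position: [0.5695, -0.1891, 0.2162]
orientation: [0.035, 0.946, -0.126, 0.296]
ft_force: [0.1, -0.4, 0.5]
gripper_width: -0.0001
```

```bash
python3 -c "
from st import *
st();pic('scene','s16.png',(140,270,250,390),4.5)"
```

```text
relL 0.1042 -0.0225 tilt 34.7
pos [ 0.5695 -0.1891  0.2162] unit rel axis 0.0245 0.1274 toolx az -15.3 F [ 0.1 -0.4  0.5] toolz [ 0.55 -0.14 -0.82] q [ 0.34  0.03 -0.08  2.2   0.01  0.31 -0.02] t 17.3
```

View pics/c_s16.png

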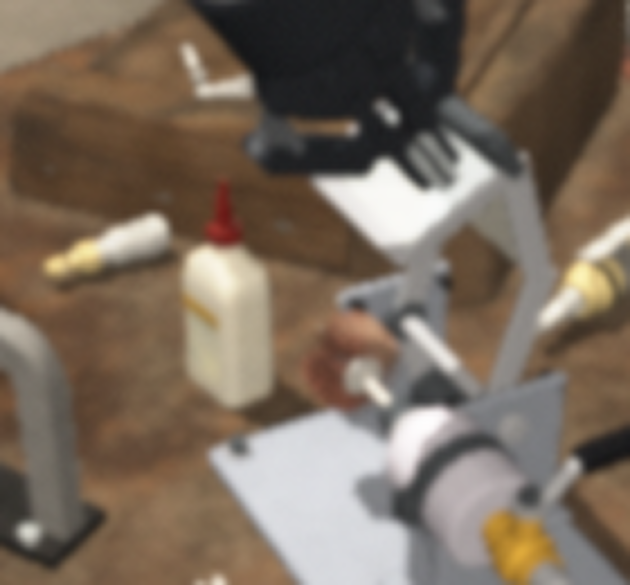

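>>> apply_moves:
  motion:
    - [[0,0,0],[0.18,0,0.11],0]
    - [[0,0,0],[0.18,0,0.12],0]
    - [[0,0,0],[0.18,0,0.12],0]
    - [[0,0,0],[0,0,0],0]

```text
time: 17.75
position: [0.5846, -0.1932, 0.2162]
orientation: [0.035, 0.946, -0.126, 0.296]
ft_force: [0.3, 0.2, 0.5]
gripper_width: -0.0002
```

```bash
python3 -c "
from st import *
st();pic('scene','s17.png',(140,270,250,390),4.5)"
```

```text
relL 0.1199 -0.0226 tilt 34.6
pos [ 0.5846 -0.1932  0.2162] unit rel axis 0.0402 0.1274 toolx az -15.3 F [0.3 0.2 0.5] toolz [ 0.55 -0.14 -0.82] q [ 0.33  0.06 -0.08  2.16  0.01  0.31 -0.02] t 17.75
```

View pics/c_s17.png

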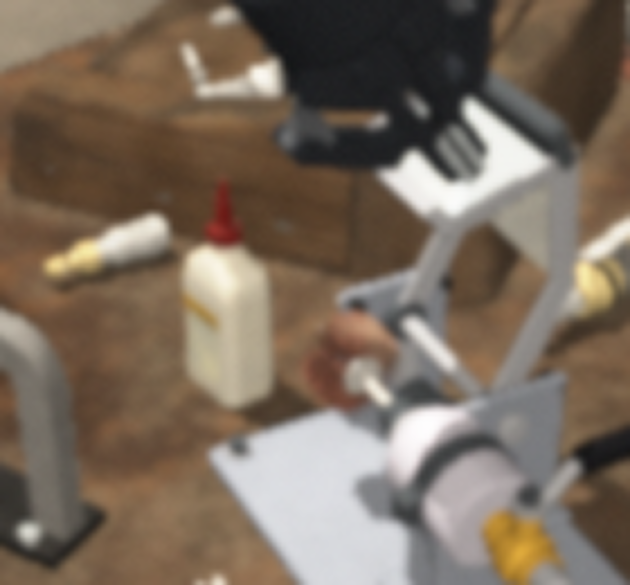

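>>> apply_moves:
  motion:
    - [[0,0,0],[0,0,0],0]
    - [[0,0,0],[0,0,0],0]
    - [[0,0,0],[0,0,0],0]
    - [[0,0,0],[0,0,0],0]
    - [[0,0,0],[0,0,0],0]

```text
time: 18.3
position: [0.5835, -0.1929, 0.2157]
orientation: [0.035, 0.946, -0.126, 0.295]
ft_force: [0.0, 0.2, -0.4]
gripper_width: 0.0001
```

```bash
python3 -c "
from st import *
st();pic('scene','s18.png',(130,270,250,420),4.5)"
```

```text
relL 0.1187 -0.0226 tilt 34.6
pos [ 0.5835 -0.1929  0.2157] unit rel axis 0.039 0.1273 toolx az -15.3 F [ 0.   0.2 -0.4] toolz [ 0.55 -0.14 -0.82] q [ 0.33  0.06 -0.08  2.17  0.01  0.31 -0.02] t 18.3
```

View pics/c_s18.png

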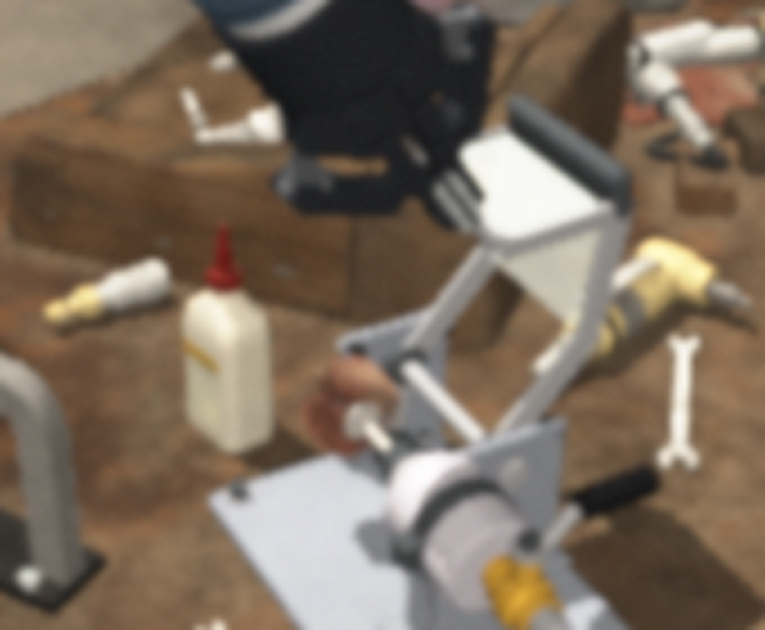

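>>> apply_moves:
  motion:
    - [[0,0,0],[-0.4,0,-0.5],0]
    - [[0,0,0],[-0.5,0,-0.8],0]
    - [[0,0,0],[-0.5,0,-0.8],0]
    - [[0,0,0],[-0.5,0,-0.8],0]
    - [[0,0,0],[-0.3,0,-0.8],0]
    - [[0,0,0],[0,0,0],0]
    - [[0,0,0],[0,0,0],0]

```text
time: 19.05
position: [0.4894, -0.1681, 0.2613]
orientation: [0.036, 0.946, -0.126, 0.296]
ft_force: [-0.1, 0.3, 0.0]
gripper_width: -0.0003
```

```bash
python3 -c "
from st import *
st();pic('scene','s19.png',(130,330,250,420),3);pic('top','t19.png',(120,320,210,450),3)"
```

```text
relL 0.0215 -0.0228 tilt 34.7
pos [ 0.4894 -0.1681  0.2613] unit rel axis -0.0582 0.1271 toolx az -15.3 F [-0.1  0.3  0. ] toolz [ 0.55 -0.14 -0.82] q [ 0.34 -0.22 -0.08  2.31 -0.05  0.44  0.03] t 19.05
```

View pics/c_s19.png

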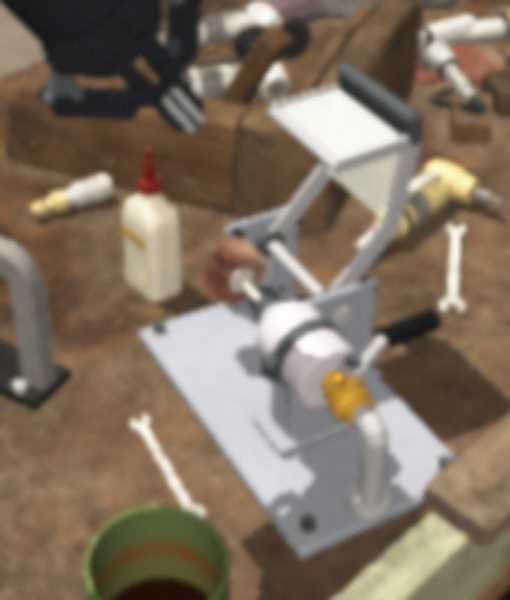

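View pics/c_t19.png

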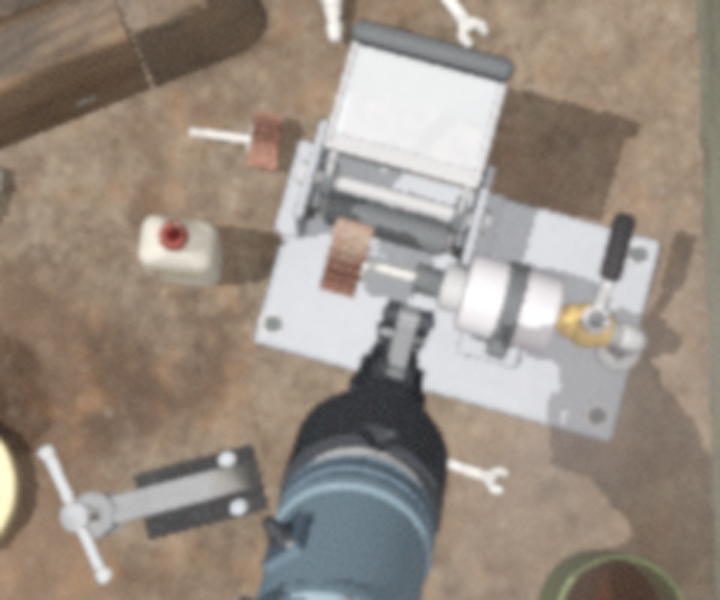

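```bash
python3 - <<'E'
from st import *
im=cv2.imread('pics/t19.png')[175:235,400:430]
hsv=im.max(2); m=(hsv<70).astype(np.uint8)
n,l,s,c=cv2.connectedComponentsWithStats(m);i=1+np.argmax(s[1:,4]);print(s[i],c[i])
ys,xs=np.where(l==i);P=np.array([onz('top',400+x,175+y,.135)[:2] for x,y in zip(xs,ys)])
cm=P.mean(0);w,v=np.linalg.eigh(np.cov((P-cm).T));d=v[:,1]*np.sign(v[0,1]);print('sleeve',cm,np.degrees(np.arctan2(d[1],d[0])),'from axis',np.degrees(np.arctan2(*(cm-[.513,-.306])[::-1])),np.linalg.norm(cm-[.513,-.306]))
T=lambda x,y:('top',210+x/3,120+y/3);S=lambda x,y:('scene',250+x/3,130+y/3)
L=tri(T(432,48),S(380,100));print(L);e=L[0]
X=np.array([.966,-.257]);h=np.array([.4745,-.1405])+.127*X
r=(e[:2]-h)@X;print('guard ang',np.radians(180)-np.arctan2(e[2]-.08,r)-np.arctan2(.087,.127))
# before: sleeve open dir -> compare
a=cv2.imread('pics/t19.png')
c=[onz('top',210+x/3,120+y/3,.012)[:2] for x,y in((658,243),(612,437),(255,343))];d=c[0]-c[1];g=c[2]-c[1];print('unit x',np.degrees(np.arctan2(d[1],d[0])),'from front edge',np.degrees(np.arctan2(-g[0],g[1])))
E
```

```text
Traceback (most recent call last):
ValueError: attempt to get argmax of an empty sequence
```

```bash
python3 - <<'E'
from st import *
im=cv2.imread('pics/t19.png')[188:216,408:426]
g=im.max(2);print(g.min(),np.median(g)); m=(g<g.min()+40).astype(np.uint8)
n,l,s,c=cv2.connectedComponentsWithStats(m);i=1+np.argmax(s[1:,4]);print(s[i],c[i])
ys,xs=np.where(l==i);P=np.array([onz('top',408+x,188+y,.135)[:2] for x,y in zip(xs,ys)])
cm=P.mean(0);w,v=np.linalg.eigh(np.cov((P-cm).T));d=v[:,1]*np.sign(v[0,1]);print('sleeve',cm,np.degrees(np.arctan2(d[1],d[0])),'from axis',np.degrees(np.arctan2(*(cm-[.513,-.306])[::-1])),np.linalg.norm(cm-[.513,-.306]))
T=lambda x,y:('top',210+x/3,120+y/3);S=lambda x,y:('scene',250+x/3,130+y/3)
L=tri(T(432,48),S(380,100));print(L);e=L[0]
X=np.array([.966,-.257]);h=np.array([.4745,-.1405])+.127*X
r=(e[:2]-h)@X;print('guard ang',np.radians(180)-np.arctan2(e[2]-.08,r)*1-0-np.arctan2(.087,.127))
c=[onz('top',210+x/3,120+y/3,.012)[:2] for x,y in((658,243),(612,437),(255,343))];d=c[0]-c[1];g=c[2]-c[1];print('unit x',np.degrees(np.arctan2(d[1],d[0])),'from front edge',np.degrees(np.arctan2(-g[0],g[1])))
E
```

```text
72 166.0
[  3   3  11  22 132] [ 7.56060606 13.43939394]
sleeve [ 0.55785846 -0.3151476 ] -15.20115889405617 from axis -11.525809424786894 0.04578165949805982
(array([ 0.66261903, -0.19193528,  0.22329501]), np.float64(0.0036578712413876816))
guard ang 1.4135030765092904
unit x -14.52712854234872 from front edge -14.24840180768116
```

>>> apply_moves:
  motion:
    - [[0,0,0],[0,0,0],0]
    - [[0,0,0],[0,0,0],0]
    - [[0,0,0],[0,0,0],0]
    - [[0,0,0],[0,0,0],0]
    - [[0,0,0],[0,0,0],0]

```text
time: 19.65
position: [0.4891, -0.168, 0.2605]
orientation: [0.035, 0.947, -0.126, 0.295]
ft_force: [-0.4, 0.5, 0.6]
gripper_width: -0.0002
```

```bash
python3 - <<'E'
from st import *
a=cv2.imread('pics/s19.png').astype(int);b=snap('scene','s20.png')[:,:,::-1].astype(int)
print(np.abs(a-b)[140:260,330:400].mean(),np.abs(a-b)[0:100,500:].mean());st();print(arm.close_job())
E
```

```text
0.675 0.7599761904761905
relL 0.0211 -0.0228 tilt 34.6
pos [ 0.489  -0.168   0.2605] unit rel axis -0.0586 0.1272 toolx az -15.3 F [1.2 0.8 1.1] toolz [ 0.55 -0.14 -0.82] q [ 0.34 -0.21 -0.08  2.31 -0.05  0.44  0.03] t 19.7
the job is handed in; nothing more can be done
None
```

The air valve is shut and the guard is up on its back stops. I handed the job in at 19.7 s of the allowed 58 s; the hand-in reports no verdict.

**What I did**
- **Valve:** with the guard down, I pushed the lever round with the outside of the closed fingers until it met its stop, at about 13 N on the wrist.
- **Guard:** I then lifted it by the front lip with the fingertips tilted 25 to 35°, at about 2 N. It tipped back past its balance point by itself, and I moved the arm away.

**Last checks**
- **Lever:** its sleeve points along -15.2°, and the unit's back direction measures about -14.4°, so it is a full quarter turn within measuring error. A cruder check, the line from the lever's axis to the sleeve centre, gave -11.5°. That line depends on my estimate of the axis position, which could be a few mm out. Read alone it would put the lever slightly under the full quarter turn, about 1.52 rad, still above the 1.45 limit.
- **Guard:** it measures about 1.41 rad. Two pictures 0.6 s apart differ only by image noise, so it is at rest.
- **Robot and loose things:** the arm is clear, with only about 2 N of noise on the force reading. In the pictures the bottle stands upright, and the bottle, spanner and spare wheel look where they were. I judged that by eye and did not measure it.

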